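Find the fullest sugar tin for the tea table

TASK

Get the sugar ready for tea: lay the loose sugar spoon flat in the wooden tray beside the two already there, parallel to them and with its bowl pointing the same way, without shifting those two. Then find the fullest of the three identical closed tins by heft: going from the robot's left to its right, lift each one clear of the console for a moment and set it gently back upright in its own place (the last may stay in hand if it is the fullest). Finish holding the fullest tin upright and still in the gripper, its base at least 15 cm above the console, with the other two standing in their places and the rest of the tea things left alone.

Things in the scene. Friction and masses are not known exactly. Their poses are not given: they have to be found in the camera images.
- spoon: loose steel sugar spoon, 45 g, 159 mm long, starting flat on the bare console, yaw within 1.2 rad. Origin: under the balance point, on the surface it lies on; x points to the bowl. Round arched handle, 8 mm thick: grip it at the origin, axis 12 mm up, level for 12 mm either way. Flat paddle end at x -92 mm; round bowl 39 mm wide, 10.5 mm high, centre x +48 mm
- spoon_tip (a point): the tip of the loose spoon's bowl, on own x, 67.5 mm from the spoon's origin, 10 mm above the surface it lies on
- tray: shallow light-wood tray, fixed, 220 mm along x, 200 mm along y; floor and walls 6 mm thick, rim 14 mm above the console; yaw within 0.35 rad. Origin: centre of underside. The two laid spoons lie along x, bowls to +x, at y about +65 and +15 mm; the half at negative y is empty: the third fits well at y -45 mm
- tray_spoon_a: laid spoon farther from the empty half of the tray: steel sugar spoon like the loose one (same shape and axes). Not to be shifted
- tray_spoon_b: laid spoon next to the empty half of the tray: steel sugar spoon like the loose one (same shape and axes). Not to be shifted
- tin_left: One of three identical closed tins, green with gilt lid, 76 mm along x, 60 mm along y, 110 mm high, plain upright sides; yaw within 0.25 rad. Origin: centre of underside. Hidden sugar packs inside may slide 10 mm. Whole mass 0.18 to 0.49 kg; the fullest, which may be any, outweighs each other one by 0.1 kg or more. This is the one on the robot's left (largest y)
- tin_middle: One of three identical closed tins, green with gilt lid, 76 mm along x, 60 mm along y, 110 mm high, plain upright sides; yaw within 0.25 rad. Origin: centre of underside. Hidden sugar packs inside may slide 10 mm. Whole mass 0.18 to 0.49 kg; the fullest, which may be any, outweighs each other one by 0.1 kg or more. This is the one in the middle of the row
- tin_right: One of three identical closed tins, green with gilt lid, 76 mm along x, 60 mm along y, 110 mm high, plain upright sides; yaw within 0.25 rad. Origin: centre of underside. Hidden sugar packs inside may slide 10 mm. Whole mass 0.18 to 0.49 kg; the fullest, which may be any, outweighs each other one by 0.1 kg or more. This is the one on the robot's right (smallest y)
- console: the console: dark stone table top, its surface at z = 0; fixed. Its origin, on the surface, is an arbitrary point of it
- cup_a: white teacup on a blue saucer, 144 mm across, 66 mm high, origin centre of underside; behind the tins; leave alone
- cup_b: a second teacup like cup_a; leave alone
- milk_jug: white milk jug, 78 mm across plus handle, 100 mm high, origin centre of underside; right of the tins; leave alone
- sugar_bowl: empty blue open bowl, 112 mm across, 56 mm high, origin centre of underside; behind the gap between tray and tins; leave alone
Things that resemble listed ones, but are neither listed nor needed, are in the scene too. Leave any orange or red look-alike of the tin_left alone.

How it is judged (in metres and radians):
On the way, in this order (a step that is already met when the one before it is completed fails the run):
1. the loose spoon lies flat in the tray, along it, bowl the same way as the others, let go (x of spoon in the frame of tray between -0.035 and 0.035 m and y of spoon in the frame of tray between -0.085 and 0.085 m and z of spoon in the frame of tray below 0.011 m and angle between spoon's own z axis and vertical below 0.12 rad and angle between the x axis of spoon and the x axis of tray, either way round below 0.22 rad and x of spoon_tip in the frame of tray above 0.02 m and contact force between spoon and the fingers below 0.05 N and linear speed of spoon below 0.03 m/s), for 0.2 s.
2. the left tin is lifted clear of the console in the gripper (height (world z) of tin_left above 0.01 m and contact force between tin_left and the fingers above 1 N and contact force between tin_left and console below 0.05 N), for 0.2 s.
3. the middle tin is lifted clear of the console in the gripper (height (world z) of tin_middle above 0.01 m and contact force between tin_middle and the fingers above 1 N and contact force between tin_middle and console below 0.05 N), for 0.2 s.
4. the right tin is lifted clear of the console in the gripper (height (world z) of tin_right above 0.01 m and contact force between tin_right and the fingers above 1 N and contact force between tin_right and console below 0.05 N), for 0.2 s.
At the end, for the whole second after the job is handed in: The fullest tin is held still and upright (0.25 rad) over 140 mm above the console; the other two stand untouched within 50 mm of their places; the spoon lies released and flat on the tray floor, bowl to tray +x, within 0.22 rad of its length, origin within 35 mm (x) and 85 mm (y) of its centre (all of step 1 and ((height (world z) of tin_left above 0.14 m and contact force between tin_left and the fingers above 1 N and angle between tin_left's own z axis and vertical below 0.25 rad and linear speed of tin_left below 0.05 m/s and height (world z) of each of tin_middle, tin_right below 0.008 m and angle between each of tin_middle, tin_right's own z axis and vertical below 0.08 rad and contact force between each of tin_middle, tin_right and the fingers below 0.05 N and distance of each of tin_middle, tin_right from where it was at the start of the episode below 0.05 m and contact force between tin_middle and console between 1.2 and 3.55 N and contact force between tin_right and console between 1.2 and 3.55 N) or (height (world z) of tin_middle above 0.14 m and contact force between tin_middle and the fingers above 1 N and angle between tin_middle's own z axis and vertical below 0.25 rad and linear speed of tin_middle below 0.05 m/s and height (world z) of each of tin_left, tin_right below 0.008 m and angle between each of tin_left, tin_right's own z axis and vertical below 0.08 rad and contact force between each of tin_left, tin_right and the fingers below 0.05 N and distance of each of tin_left, tin_right from where it was at the start of the episode below 0.05 m and contact force between tin_left and console between 1.2 and 3.55 N and contact force between tin_right and console between 1.2 and 3.55 N) or (height (world z) of tin_right above 0.14 m and contact force between tin_right and the fingers above 1 N and angle between tin_right's own z axis and vertical below 0.25 rad and linear speed of tin_right below 0.05 m/s and height (world z) of each of tin_left, tin_middle below 0.008 m and angle between each of tin_left, tin_middle's own z axis and vertical below 0.08 rad and contact force between each of tin_left, tin_middle and the fingers below 0.05 N and distance of each of tin_left, tin_middle from where it was at the start of the episode below 0.05 m and contact force between tin_left and console between 1.2 and 3.55 N and contact force between tin_middle and console between 1.2 and 3.55 N))); the arm keeps its last pose, push and grip.
It fails at once if a tea thing or a laid spoon is shifted (cups, jug, bowl 30 mm; laid spoons 20 mm) (distance of any of cup_a, cup_b, milk_jug, sugar_bowl from where it was at the start of the episode above 0.03 m or distance of any of tray_spoon_a, tray_spoon_b from where it was at the start of the episode above 0.02 m).
It fails at once if a tin is tipped over or tilted more than 0.5 rad (angle between any of tin_left, tin_middle, tin_right's own z axis and vertical above 0.5 rad).
It fails at once if a tin is dropped: out of the gripper more than 20 mm above the console ((height (world z) of tin_left above 0.02 m and contact force between tin_left and the fingers below 0.01 N) or (height (world z) of tin_middle above 0.02 m and contact force between tin_middle and the fingers below 0.01 N) or (height (world z) of tin_right above 0.02 m and contact force between tin_right and the fingers below 0.01 N)).
It fails at once if the spoon is dropped: out of the gripper more than 40 mm above the console (height (world z) of spoon above 0.04 m and contact force between spoon and the fingers below 0.01 N).
It also fails if it takes over 72 s, if anything falls off the work surface, if the arm or the gripper's body presses on something with over 40 N, if the wrist force passes 120 N, or if a joint passes its speed limit or range.

ROBOT

A 6-joint arm with a two-finger parallel gripper is mounted at the origin on the work surface. World frame = base frame: x ahead of the robot, y to its left, z up, the work surface at z = 0. Lengths are in mm, angles in rad, forces in N, time in s.
With the tool pointing down it reaches from about 350 to 850 mm from the base axis. Payload 8.1 kg.
Tool frame: the origin (TCP) lies on the centre line of the jaws, within the pads' length; the fingertips stand 17 mm ahead of it and the grasp point (between the pads) lies 2 mm behind it (r.nose_length is the distance from the TCP to the fingertips, in mm); z points along the fingers, y is the direction in which the jaws open and shut (so a half turn about z gives the same grasp; the last joint's range is limited). The gripper opens to 93 mm and grips with 3 to 60 N. Pads are 15 mm wide; open, the fingers measure 128 mm over their backs; the gripper's body (75 mm by 188 mm) begins 65 mm behind the grasp point.
Start: joints at [1.245, 0.13, 1.488, -0, 1.523, -0.085], TCP at [143.065, 582.699, 235.635] pointing down, gripper open.
Joint ranges: [-2.96, 2.96], [-0.89, 2.26], [0.02, 2.5], [-1.34, 4.48], [0, 2.73], [-2.66, 2.66]. Speed limits (rad/s): [2.39, 2.39, 2.79, 3.14, 3.14, 3.14].

INTERFACE

Orientations are given as a rotation vector (axis times angle).
In Python, from station import r, fingers, kin, vision, ticket, readout gives the robot as it stands. Calls block until the motion is done:
- r.move_pose(position, orientation): joint-space move of the TCP to a pose.
- r.move_linear(position, frame=None, velocity=150, guard=None): straight line of the TCP; frame=None keeps the orientation; velocity is the mean speed in mm/s. With guard (N) it stops when the force on the tool has changed by that much, and returns True; else False.
- r.move_joints(angles): joint-space move.
- fingers.gripper_to(opening, f_grip=None): finger opening in mm; f_grip is the grip in N (None keeps the last); returns when the fingers have stopped.
- r.wait(seconds).
- kin.solve_ik(position, orientation): joint angles nearest the present ones, or None.
- vision.grab_frame(name): name is "scene" or "top"; returns the picture (480x640x3 uint8, red, green, blue); there is no depth.
- vision.calibration(name): a dict with "intrinsics" (3x3 intrinsics, pixels), "R" (3x3) and "t" (3): a world point X has camera coordinates R X + t. Camera axes: x right, y down, z forward; pixel columns grow to the right and rows downward; lengths in mm; the calibration is good to about 2 mm. A picture is of the moment at which its call begins. calibration takes no time and is no camera call.
A pose or a line that the arm cannot do raises r.MotionError and nothing moves.
- ticket.sign_off(): hands the job in, once; it reports no verdict.
Readings, each from a call of its own:
- readout.get_t(): time.
- readout.get_joint_pos(): joint angles.
- readout.get_joint_velocities(): joint speeds.
- readout.get_tau(): joint torques, N m.
- readout.get_ee_pos(): TCP position.
- readout.get_ee_rot(): TCP orientation.
- readout.get_wrist_force(): force on the tool from outside, world axes, zero at the start.
- readout.get_ft_torque(): the same for the moment, N m.
- readout.get_finger_gap(): finger opening in mm.
Only numpy, scipy, OpenCV 4.12 (cv2) and the standard library are available. Lean on these libraries where they do the work, as an engineer would, in place of code of your own. Each camera call takes 0.05 s, during which the arm holds its last target.

## Working session

There is one attempt and no reset: what is moved stays moved. The work goes in short steps, each a Python script; the robot and the scene stay as the last script left them, time stands still between calls to the robot, and variables do not carry over. Pictures are saved under pics/ and viewed, and the job is handed in when it is done.

```bash
ls; mkdir -p pics; python3 - <<'E'
from station import r, fingers, kin, vision, ticket, readout
import cv2,numpy as np
for n in("scene","top"):
    im=vision.grab_frame(n); cv2.imwrite(f"pics/{n}0.png",im[:,:,::-1])
    c=vision.calibration(n); print(n,c["intrinsics"],c["R"],c["t"], -c["R"].T@c["t"])
print(readout.get_t(),readout.get_ee_pos(),readout.get_ee_rot(),readout.get_finger_gap(),readout.get_wrist_force())
E
```

```text
pics
scene [[510.99649025   0.         318.29410824]
 [  0.         510.99649025 250.20104704]
 [  0.           0.           1.        ]] [[-0.57470366  0.81825786 -0.0130297 ]
 [ 0.67870241  0.46766992 -0.5662578 ]
 [-0.45725129 -0.33427372 -0.82412519]] [ 329.09175435 -334.99556544 1579.76236801] [1138.84091996  415.45847602 1116.51608351]
top [[555.27221488   0.         312.33863983]
 [  0.         555.27221488 238.72589562]
 [  0.           0.           1.        ]] [[ 0.00296263 -0.99998534  0.00453286]
 [-0.98450915 -0.00371138 -0.17529391]
 [ 0.17530816 -0.00394331 -0.98450571]] [ -23.68285494  555.89534471 1077.35407131] [ 358.48525709  -17.37103228 1158.21365669]
0.1 [142.90174712 582.22903798 234.6886721 ] [-3.77226726e-01 -3.11852752e+00  2.58677232e-03] 93.07710117574396 [ 0.00103218  0.63134687 -0.33335787]
```

View pics/scene0.png

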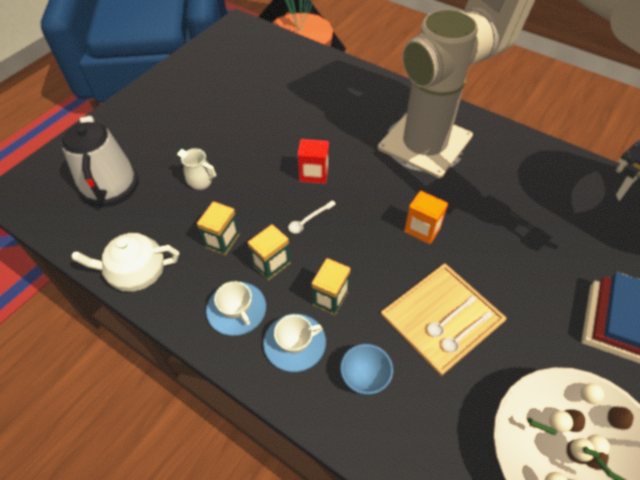

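View pics/top0.png

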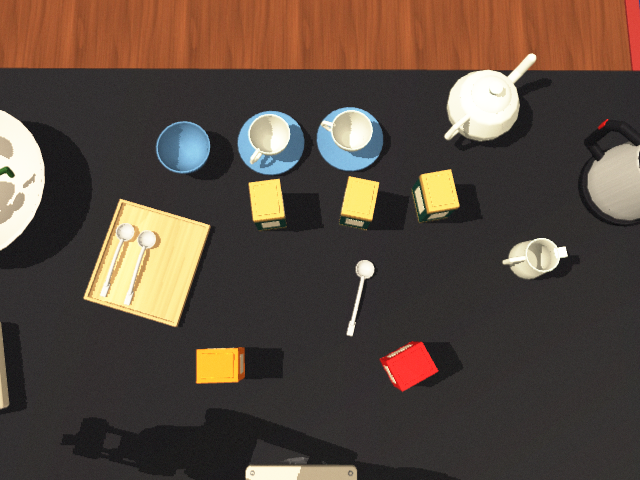

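Both views show everything clearly. In the top view the loose spoon's bowl is at about (365,270) and its paddle end at (351,333). The tray is centred near (148,263), with its free half on the right. The gilt lids are near (267,200), (360,195) and (438,190). The red and orange boxes are the decoys. Next I'll measure from colour masks.

```bash
cat > h.py <<'E'
import numpy as np,cv2
from station import r, fingers, kin, vision, ticket, readout
from scipy.spatial.transform import Rotation as Ro
C={n:vision.calibration(n) for n in("scene","top")}
def ray(n,uv):
    c=C[n];d=c["R"].T@np.linalg.inv(c["intrinsics"])@np.array([uv[0],uv[1],1.]);return -c["R"].T@c["t"],d/np.linalg.norm(d)
def onz(n,uv,z):
    o,d=ray(n,uv);return o+d*(z-o[2])/d[2]
def tri(a,b):
    o,d=ray("top",a);p,e=ray("scene",b)
    s=np.linalg.lstsq(np.c_[d,-e],p-o,rcond=None)[0];A=o+d*s[0];B=p+e*s[1];return (A+B)/2,np.linalg.norm(A-B)
def proj(n,X):
    c=C[n];q=c["intrinsics"]@(c["R"]@np.asarray(X,float)+c["t"]);return q[:2]/q[2]
def down(yaw): # tool z down, tool y along direction yaw+90deg-ish: tool y = (-sin yaw, cos yaw)
    y=np.array([-np.sin(yaw),np.cos(yaw),0]);z=np.array([0,0,-1.]);x=np.cross(y,z)
    return Ro.from_matrix(np.c_[x,y,z]).as_rotvec()
E
python3 - <<'E'
import cv2
t=cv2.imread("pics/top0.png");s=cv2.imread("pics/scene0.png")
cv2.imwrite("pics/c1.png",cv2.resize(t[150:350,80:480],None,fx=2,fy=2,interpolation=cv2.INTER_CUBIC))
cv2.imwrite("pics/c2.png",cv2.resize(s[180:380,190:390],None,fx=3,fy=3,interpolation=cv2.INTER_CUBIC))
cv2.imwrite("pics/c3.png",cv2.resize(s[250:380,370:520],None,fx=4,fy=4,interpolation=cv2.INTER_CUBIC))
E
python3 - <<'E'
from h import *
for n in("top","scene"):
    im=cv2.imread(f"pics/{n}0.png");hsv=cv2.cvtColor(im,cv2.COLOR_BGR2HSV)
    m=cv2.inRange(hsv,(18,120,120),(35,255,255))
    k,l,st,ce=cv2.connectedComponentsWithStats(m)
    print(n,"yellow",[(st[i].tolist(),ce[i].round(1).tolist()) for i in range(1,k) if st[i][4]>150])
    m=cv2.inRange(hsv,(0,0,110),(180,60,255))
    k,l,st,ce=cv2.connectedComponentsWithStats(m)
    print(n,"white",[(st[i].tolist(),ce[i].round(1).tolist()) for i in range(1,k) if st[i][4]>80])
E
```

```text
top yellow [([419, 169, 41, 45, 1258], [438.8, 190.6]), ([341, 176, 38, 44, 1209], [360.0, 197.8]), ([249, 179, 36, 43, 1234], [266.2, 199.6]), ([197, 348, 41, 35, 1334], [216.7, 365.1])]
top white [([444, 54, 92, 87, 4501], [484.8, 102.7]), ([0, 110, 45, 140, 3871], [19.5, 176.2]), ([320, 110, 53, 42, 1473], [349.8, 129.9]), ([248, 114, 43, 50, 1493], [268.0, 135.7]), ([587, 143, 53, 77, 3214], [616.8, 182.1]), ([100, 223, 34, 74, 508], [117.5, 250.9]), ([124, 230, 32, 75, 513], [139.8, 258.3]), ([502, 238, 66, 41, 1732], [534.4, 257.4]), ([346, 260, 29, 77, 593], [359.6, 289.4]), ([246, 466, 55, 14, 676], [272.3, 472.9])]
scene yellow [([411, 193, 35, 25, 505], [428.4, 204.8]), ([197, 202, 38, 33, 778], [215.9, 217.8]), ([248, 224, 41, 37, 850], [268.2, 242.1]), ([312, 258, 38, 39, 904], [330.6, 277.1]), ([382, 265, 123, 108, 4562], [436.0, 314.5])]
scene white [([0, 0, 50, 81, 2548], [20.7, 35.5]), ([393, 0, 62, 14, 407], [424.3, 4.7]), ([516, 31, 124, 55, 1890], [579.8, 57.8]), ([79, 115, 15, 8, 88], [86.9, 119.2]), ([443, 127, 26, 34, 391], [455.4, 143.0]), ([87, 130, 47, 69, 1845], [110.5, 167.5]), ([63, 149, 31, 49, 510], [77.7, 171.2]), ([177, 148, 40, 42, 824], [196.3, 166.4]), ([394, 157, 27, 14, 84], [408.6, 165.1]), ([412, 156, 27, 16, 189], [425.4, 162.8]), ([288, 200, 48, 34, 383], [308.4, 217.8]), ([71, 232, 109, 60, 3144], [130.3, 259.9]), ([213, 281, 39, 45, 1194], [233.2, 300.2]), ([428, 297, 47, 39, 289], [446.2, 319.9]), ([273, 313, 51, 41, 1273], [293.9, 332.6]), ([443, 312, 49, 40, 304], [461.4, 335.2]), ([495, 369, 145, 111, 7080], [550.0, 421.2]), ([559, 413, 13, 17, 163], [564.8, 420.7])]
```

View pics/c1.png

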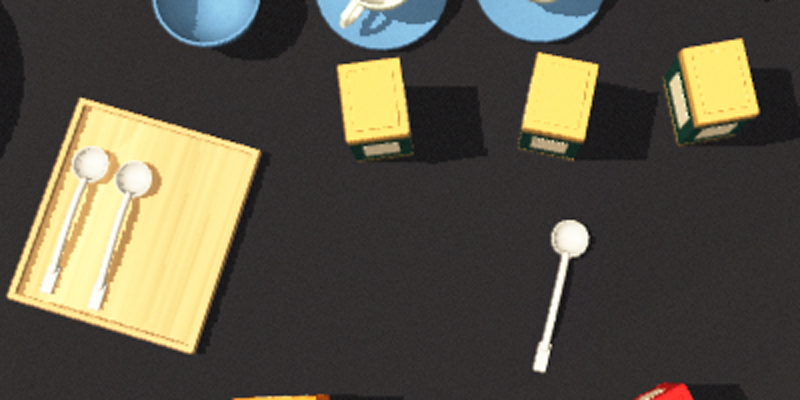

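View pics/c2.png

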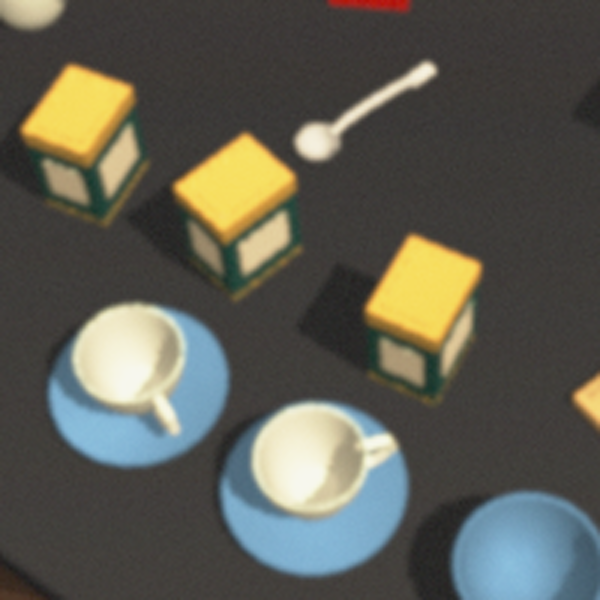

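View pics/c3.png

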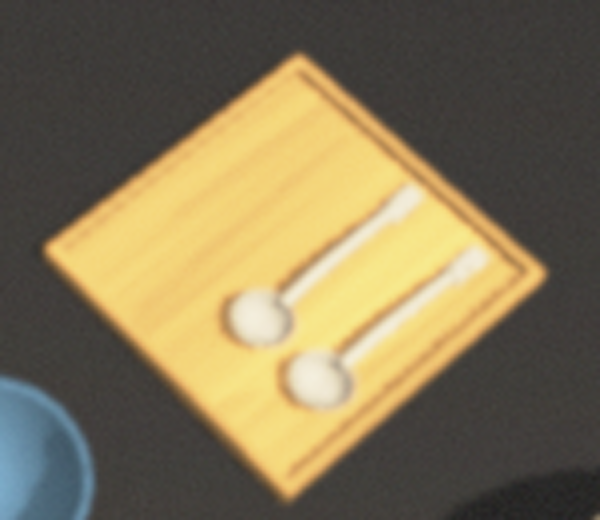

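The crops are sharp. The rim corners of the tray and the lid tops form clean quads in both views, and the lid tops are brighter than the lid sides. I'll fit quads in both views, triangulate their corners, and do the same for the spoon's bowl and handle points.

```bash
cat > meas.py <<'E'
from h import *
from itertools import permutations
def quad(mask,seed):
    k,l,st,ce=cv2.connectedComponentsWithStats(mask)
    i=l[int(seed[1]),int(seed[0])]; m=(l==i).astype(np.uint8)
    c=max(cv2.findContours(m,cv2.RETR_EXTERNAL,cv2.CHAIN_APPROX_NONE)[0],key=cv2.contourArea)
    hull=cv2.convexHull(c)
    q=cv2.approxPolyN(hull,4,ensure_convex=True)[0].astype(float) if hasattr(cv2,"approxPolyN") else cv2.approxPolyDP(hull,4,True)[:,0].astype(float)
    # refine: fit lines to contour pts near each edge
    P=c[:,0].astype(float);L=[]
    for a,b in zip(q,np.roll(q,-1,0)):
        d=(b-a)/np.linalg.norm(b-a);n=np.array([-d[1],d[0]]);s=(P-a)@d;e=np.abs((P-a)@n);T=np.linalg.norm(b-a)
        S=P[(s>.15*T)&(s<.85*T)&(e<3)].astype(np.float32)
        vx,vy,x0,y0=cv2.fitLine(S,cv2.DIST_HUBER,0,.01,.01).ravel();L.append((vx,vy,x0,y0))
    Q=[]
    for (a,b,x,y),(c_,d_,u,v) in zip(L,L[-1:]+L[:-1]):
        t=np.linalg.solve([[a,-c_],[b,-d_]],[u-x,v-y]);Q.append([x+t[0]*a,y+t[0]*b])
    return np.array(Q)
def match(qt,qs):
    best=None
    for p in permutations(range(4)):
        X=[tri(a,qs[j]) for a,j in zip(qt,p)];e=sum(x[1] for x in X)
        Z=np.array([x[0] for x in X]);e2=e+np.ptp(Z[:,2])
        if best is None or e2<best[0]: best=(e2,Z,[round(x[1],1) for x in X])
    return best
if __name__=="__main__":
    I={n:cv2.cvtColor(cv2.imread(f"pics/{n}0.png"),cv2.COLOR_BGR2HSV) for n in C}
    for nm,ts,ss,zt in(("right",(438,190),(214,213),110),("mid",(360,193),(268,237),110),("left",(267,199),(331,272),110),("tray",(180,250),(410,310),14)):
        Q={}
        for n,s in(("top",ts),("scene",ss)):
            h=I[n]
            if nm=="tray":m=cv2.inRange(h,(8,40,60),(35,255,255))
            else:
                v=h[int(s[1]),int(s[0])]; vv=np.median(h[s[1]-3:s[1]+4,s[0]-3:s[0]+4,2])
                m=cv2.inRange(h,(15,80,int(vv-(28 if n=="scene" else 75))),(35,255,255))
            Q[n]=quad(m,s)
        e,Z,er=match(Q["top"],Q["scene"])
        T=np.array([onz("top",p,zt)[:2] for p in Q["top"]]);S=np.array([onz("scene",p,zt)[:2] for p in Q["scene"]])
        print(nm,"tri centre",Z.mean(0).round(1),"z",Z[:,2].round(1),"gap",er)
        for q in(T,S):
            ed=np.roll(q,-1,0)-q
            print("   plane centre",q.mean(0).round(1),"len",np.linalg.norm(ed,axis=1).round(1),"yaw",((np.arctan2(ed[:,1],ed[:,0])+np.pi/4)%(np.pi/2)-np.pi/4).round(3))
    for nm,bt,bs in(("loose",(346,260,29,77),(288,200,48,34)),("a?",(100,223,34,74),(443,312,49,40)),("b?",(124,230,32,75),(428,297,47,39))):
        R={}
        for n,b in(("top",bt),("scene",bs)):
            x,y,w,hh=b;m=np.zeros((480,640),np.uint8);m[y-2:y+hh+2,x-2:x+w+2]=cv2.inRange(I[n],(0,0,110),(180,60 if nm=="loose" else 70,255))[y-2:y+hh+2,x-2:x+w+2]
            k,l,st,ce=cv2.connectedComponentsWithStats(m);i=1+np.argmax(st[1:,4]);m=(l==i).astype(np.uint8)
            dt=cv2.distanceTransform(m,cv2.DIST_L2,5)
            # bowl centre: opened blob
            o=cv2.morphologyEx(m,cv2.MORPH_OPEN,cv2.getStructuringElement(cv2.MORPH_ELLIPSE,(11,11)) if n=="top" else cv2.getStructuringElement(cv2.MORPH_ELLIPSE,(9,9)))
            mm=cv2.moments(o,True);bc=np.array([mm["m10"]/mm["m00"],mm["m01"]/mm["m00"]])
            P=np.argwhere(m)[:,::-1].astype(float);d=np.linalg.norm(P-bc,axis=1);far=P[d>d.max()-2].mean(0)
            R[n]=(bc,far)
        B,eb=tri(R["top"][0],R["scene"][0]);F,ef=tri(R["top"][1],R["scene"][1])
        d=B-F;print(nm,"bowl",B.round(1),round(eb,1),"paddle",F.round(1),round(ef,1),"yaw",np.arctan2(d[1],d[0]).round(3),"len",np.linalg.norm(d[:2]).round(1))
        for n in C:
            b=onz(n,R[n][0],7);f=onz(n,R[n][1],6);d=b-f;print("   ",n,b[:2].round(1),f[:2].round(1),"yaw",np.arctan2(d[1],d[0]).round(3),np.linalg.norm(d[:2]).round(1))
E
python3 meas.py
```

```text
right tri centre [ 641.4 -267.4  108.5] z [107.8 107.9 108.7 109.5] gap [np.float64(2.5), np.float64(1.2), np.float64(1.7), np.float64(4.0)]
   plane centre [ 641.7 -268.1] len [61.6 75.8 62.6 76.1] yaw [0.187 0.18  0.192 0.166]
   plane centre [ 641.8 -265.2] len [75.  60.5 74.3 60.2] yaw [0.184 0.172 0.181 0.183]
mid tri centre [ 626.1 -112.3  108.3] z [108.2 108.9 107.2 108.9] gap [np.float64(3.0), np.float64(2.4), np.float64(2.9), np.float64(4.9)]
   plane centre [ 626.5 -113.5] len [77.1 59.7 76.  59.5] yaw [-0.207 -0.22  -0.21  -0.203]
   plane centre [ 626.3 -109.8] len [73.7 60.6 77.1 61.1] yaw [-0.202 -0.176 -0.195 -0.233]
left tri centre [622.   70.1 108.4] z [107.8 107.5 109.  109.4] gap [np.float64(3.3), np.float64(3.3), np.float64(3.8), np.float64(3.5)]
   plane centre [622.5  68.4] len [60.  75.5 59.5 76. ] yaw [0.139 0.135 0.147 0.142]
   plane centre [622.   72.2] len [74.2 59.8 74.7 60.1] yaw [0.135 0.144 0.138 0.136]
tray tri centre [513.5 321.9  13.9] z [10.1 22.5 16.6  6.5] gap [np.float64(5.2), np.float64(4.7), np.float64(9.1), np.float64(0.4)]
   plane centre [513.3 320.7] len [221.5 204.6 221.5 204.5] yaw [-0.283 -0.285 -0.284 -0.286]
   plane centre [512.1 322.8] len [233.8 210.4 235.8 211.4] yaw [-0.287 -0.276 -0.283 -0.285]
loose bowl [ 498.4 -129.1   12.8] 2.4 paddle [364.  -95.7   6.3] 3.8 yaw -0.243 len 138.4
    scene [ 494.5 -130.8] [363.  -94.2] yaw -0.272 136.6
    top [ 499.7 -130.8] [365.  -97.4] yaw -0.242 138.8
a? bowl [574.1 370.7  19.7] 1.9 paddle [442.5 411.7   8.7] 2.0 yaw -0.302 len 137.9
    scene [567. 371.] [440.2 412.5] yaw -0.316 133.5
    top [577.  374.1] [443.1 411.7] yaw -0.274 139.1
b? bowl [558.7 324.7  20.2] 1.5 paddle [425.6 361.7   9.6] 2.1 yaw -0.271 len 138.2
    scene [551.3 324.2] [422.6 362.4] yaw -0.288 134.3
    top [561.4 328. ] [426.3 361.9] yaw -0.246 139.3
```

Tin and tray fits agree across the two views to within about 4 mm, with measured lid tops at about 108 mm and the tray rim at about 14 mm. I'll refine the spoon's handle line, then pick it up.

```bash
python3 - <<'E'
from h import *
for n,b,r0 in(("top",(346,260,29,77),(365,270)),("scene",(288,200,48,34),(297,226))):
    im=cv2.imread(f"pics/{n}0.png");x,y,w,hh=b
    m=np.zeros((480,640),np.uint8);m[y-2:y+hh+2,x-2:x+w+2]=cv2.inRange(im[y-2:y+hh+2,x-2:x+w+2],(90,90,90),(255,255,255))
    P=np.argwhere(m)[:,::-1];W=np.array([onz(n,p,10)[:2] for p in P])
    bc=np.array([499,-130.]);d=np.linalg.norm(W-bc,axis=1);S=W[(d>30)&(d<105)].astype(np.float32)
    v=cv2.fitLine(S,cv2.DIST_HUBER,0,.01,.01).ravel();v[:2]*=np.sign(v[0])
    print(n,"yaw",np.arctan2(v[1],v[0]).round(3),"y at x=452.5",(v[3]+(452.5-v[2])*v[1]/v[0]).round(1),(W@v[:2]).min().round(1),(W@v[:2]).max().round(1), (np.array([452.5,-118])@v[:2]).round(1))
th=-.243
r.move_pose([452.5,-118,150],down(th)); print(readout.get_t(),readout.get_ee_pos(),readout.get_joint_pos())
fingers.gripper_to(35,12)
for n in C: cv2.imwrite(f"pics/{n}1.png",vision.grab_frame(n)[:,:,::-1])
print(readout.get_t(),readout.get_wrist_force())
E
```

```text
top yaw -0.241 y at x=452.5 -119.1 375.6 535.8 467.6
scene yaw -0.275 y at x=452.5 -120.0 374.0 533.4 467.5
2.8167 [ 452.78893503 -117.45035444  150.11615677] [-3.63591720e-01 -1.77230557e-01  1.94902579e+00  1.55115844e-04
  1.36960094e+00 -1.69233842e+00]
3.9583 [0.6802295  0.18067108 0.92615305]
```

The pixel extents put the origin at x' ≈ 468 along the spoon axis, which matches my target. Its y is about -119.

```bash
python3 - <<'E'
from h import *
th=-.25
r.move_linear([453,-119,60],frame=down(th),velocity=200)
print("hit",r.move_linear([453,-119,20],velocity=60,guard=5), readout.get_ee_pos().round(1))
fingers.gripper_to(0,15); print("gap",readout.get_finger_gap(),readout.get_t())
f0=readout.get_wrist_force()
r.move_linear([453,-119,50],velocity=80); r.wait(.2)
print("gap",readout.get_finger_gap(),readout.get_t(),readout.get_wrist_force()-f0)
for n in C: cv2.imwrite(f"pics/{n}2.png",cv2.resize(vision.grab_frame(n)[(180 if n=="top" else 130):(400 if n=="top" else 330),(220 if n=="top" else 220):520][:,:,::-1],None,fx=2,fy=2))
E
```

```text
hit False [ 453.1 -119.1   20.1]
gap 7.409510237307206 5.9417
gap 7.402924644164673 6.6667 [ 2.0172947   0.50496734 -0.99474604]
```

View pics/scene2.png

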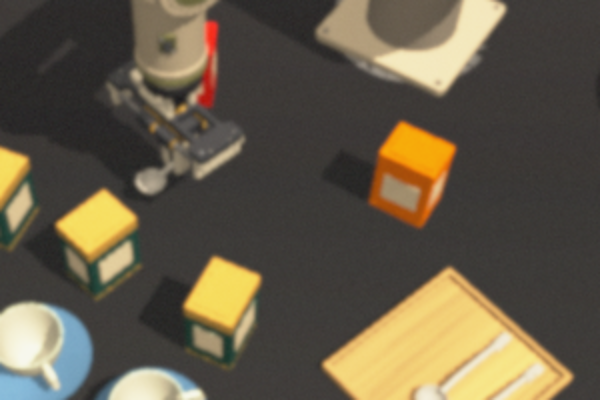

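View pics/top2.png

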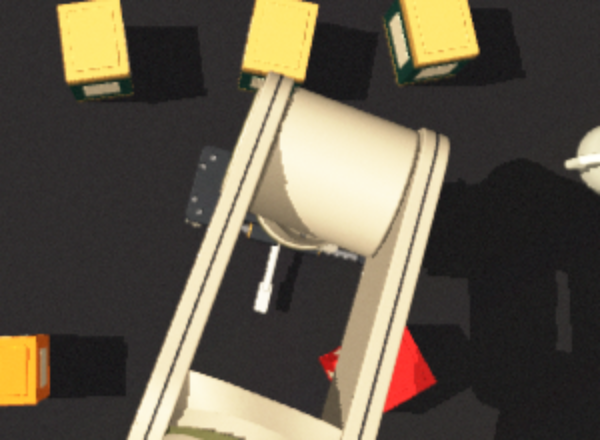

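The gap reads 7.4 mm and both views show the spoon hanging level in the jaws, with the bowl visible at the front. Now to the tray: raise, cross, and lower under guard.

```bash
python3 - <<'E'
from h import *
th=-.284
p=np.array([513,321.5])+Ro.from_euler('z',th).as_matrix()[:2,:2]@np.array([0,-45]);print(p)
r.move_linear([453,-119,170],velocity=250)
r.move_linear([*p,170],frame=down(th),velocity=300)
print("gap",readout.get_finger_gap())
r.move_linear([*p,45],velocity=150); r.wait(.2)
print("hit",r.move_linear([*p,25.5],velocity=25,guard=2.5),readout.get_ee_pos().round(1),readout.get_finger_gap())
fingers.gripper_to(32,15)
r.move_linear([*p,150],velocity=200)
fingers.gripper_to(90,15)
r.move_pose([540,72,190],down(.14))
print(readout.get_t())
for n in C: cv2.imwrite(f"pics/{n}3.png",vision.grab_frame(n)[:,:,::-1])
E
```

```text
[500.39110578 278.30259514]
gap 7.352522885239428
hit True [500.  278.1  26.1] 7.3201086988445985
14.0833
```

View pics/scene3.png

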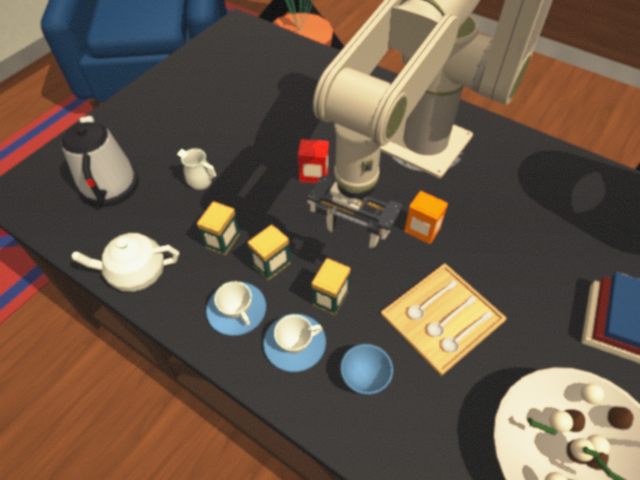

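View pics/top3.png

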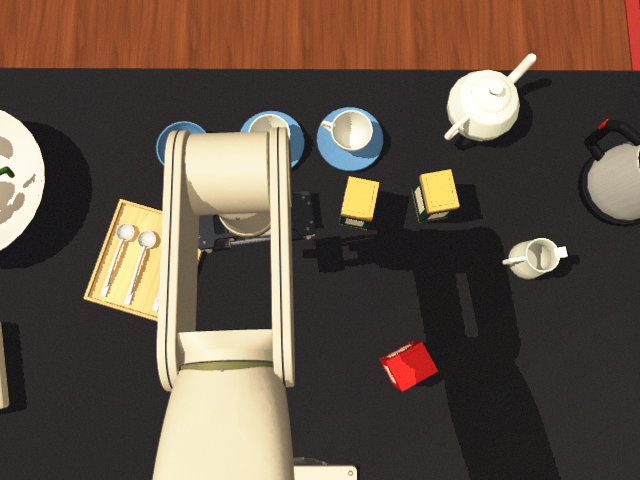

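The third spoon lies in the empty half, parallel to the others with its bowl the same way (scene: bowl (414,312), paddle (455,283)). The laid pair haven't moved. Now the left tin, with an empty baseline reading at the weighing height.

```bash
cat > tin.py <<'E'
from h import *
T={"left":([622,70.2],.139),"mid":([626.3,-112],-.204),"right":([641.6,-267],.181)}
def favg(k=12):
    r.wait(.3);F=[]
    for _ in range(k): F.append(np.r_[readout.get_wrist_force(),readout.get_tau()]);r.wait(.03)
    F=np.array(F);return F.mean(0),F.std(0)[:3]
def grasp(nm,zg=72,zl=112):
    p,y=T[nm]
    r.move_pose([*p,190],down(y)); 
    r.move_linear([*p,zl],velocity=150)
    b,s=favg()
    hit=r.move_linear([*p,zg],velocity=100,guard=15)
    fingers.gripper_to(45,35); g=readout.get_finger_gap()
    r.move_linear([*p,zl],velocity=60)
    w,s2=favg()
    print(nm,"hit",hit,"gap",g,readout.get_finger_gap(),"dF",(w-b)[:3].round(2),"std",s.round(2),s2.round(2),"dtau",(w-b)[3:].round(2),"mass",round(-(w-b)[2]/9.81,3),"t",readout.get_t())
def back(nm,zg=72,clear=190):
    p,y=T[nm]
    r.move_linear([*p,zg+4],velocity=60)
    hit=r.move_linear([*p,zg-1],velocity=15,guard=4)
    print("down",hit,readout.get_ee_pos().round(1))
    fingers.gripper_to(90); r.move_linear([*p,clear],velocity=200)
    print("t",readout.get_t())
E
python3 - <<'E'
from tin import *
grasp("left")
for n in C: cv2.imwrite(f"pics/{n}4.png",vision.grab_frame(n)[:,:,::-1])
E
```

```text
left hit False gap 60.27469461964747 59.80801663521167 dF [ 0.14  0.11 -1.54] std [0.41 0.44 0.45] [0.62 0.25 0.53] dtau [-0.01 -1.01 -0.83 -0.    0.01 -0.  ] mass 0.157 t 18.6333
```

View pics/scene4.png

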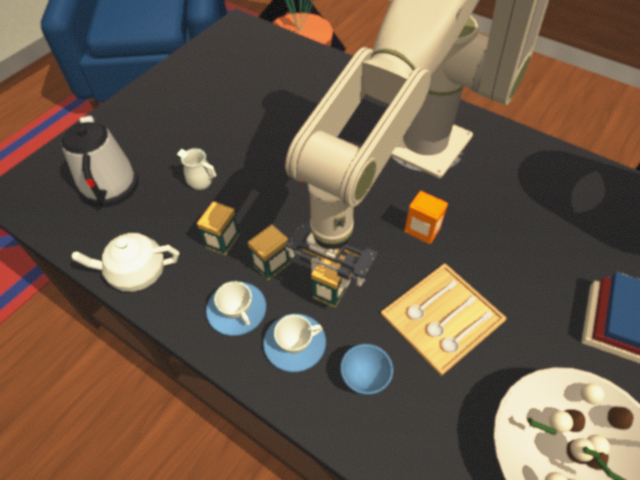

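The mass reads about 0.16 kg from both the wrist force and the torques, which is at the light end. I'll check closely that the tin is really off the console.

```bash
python3 - <<'E'
import cv2,numpy as np
a=cv2.imread("pics/scene0.png")[220:330,270:400];b=cv2.imread("pics/scene4.png")[220:330,270:400]
cv2.imwrite("pics/c4.png",cv2.resize(np.hstack([a,b]),None,fx=3,fy=3,interpolation=cv2.INTER_CUBIC))
from h import *
print(proj("scene",[622,70,0]),proj("scene",[622,70,40]),proj("scene",[655,100,0]),proj("scene",[655,100,40]),readout.get_ee_pos(),readout.get_finger_gap())
E
```

```text
[329.90610124 298.36755419] [330.00010063 290.30741039] [332.42793365 314.26703308] [332.59236334 306.47188935] [622.00272228  70.17382984 112.01302167] 59.737700710952616
```

View pics/c4.png

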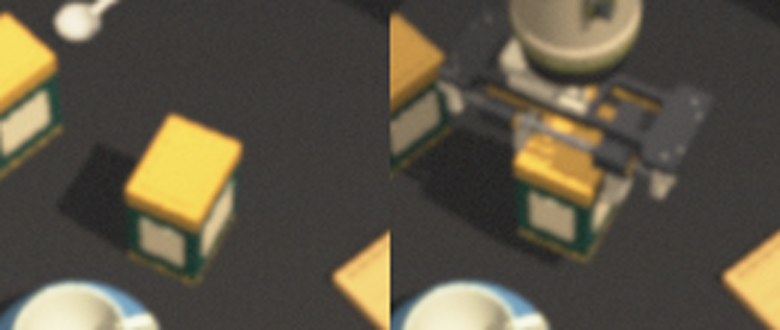

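The tin's bottom corner rose from crop row 283 to 262, about 7 px. The projection predicts 7.8 px for a 40 mm lift, so the tin is clear and upright. Putting it back and taking the middle one.

```bash
python3 - <<'E'
from tin import *
back("left")
grasp("mid")
cv2.imwrite("pics/scene5.png",vision.grab_frame("scene")[:,:,::-1])
E
```

```text
down True [622.8  70.2  72.4]
t 21.2667
mid hit False gap 59.86050370247701 59.96145131361601 dF [-0.12  0.13 -2.86] std [0.31 0.45 0.56] [0.58 0.42 0.44] dtau [-0.03 -1.62 -1.29 -0.    0.01  0.  ] mass 0.292 t 26.05
```

View pics/scene5.png

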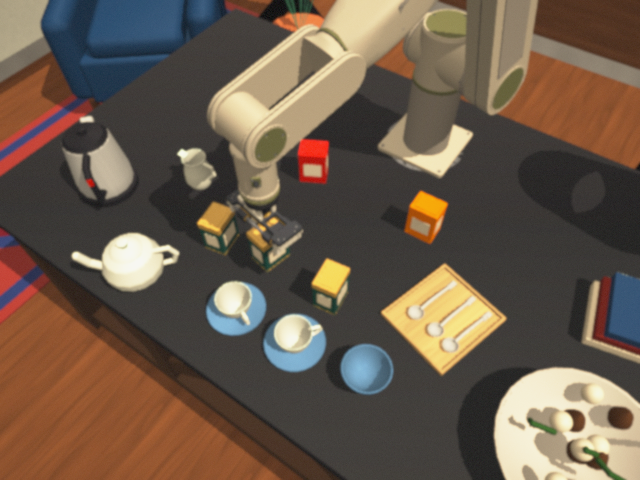

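The left tin is back in place at (331,285), and the middle one is lifted at about 0.26–0.29 kg. Next is the right tin.

```bash
python3 - <<'E'
from tin import *
back("mid")
grasp("right")
cv2.imwrite("pics/scene6.png",vision.grab_frame("scene")[:,:,::-1])
E
```

```text
down True [ 627.  -112.2   72.4]
t 28.6333
right hit False gap 60.18615926566144 59.32543787308743 dF [ 0.56  0.04 -4.52] std [0.51 0.37 0.35] [0.42 0.66 0.43] dtau [-0.03 -2.81 -2.11 -0.01  0.02 -0.  ] mass 0.461 t 33.325
```

View pics/scene6.png

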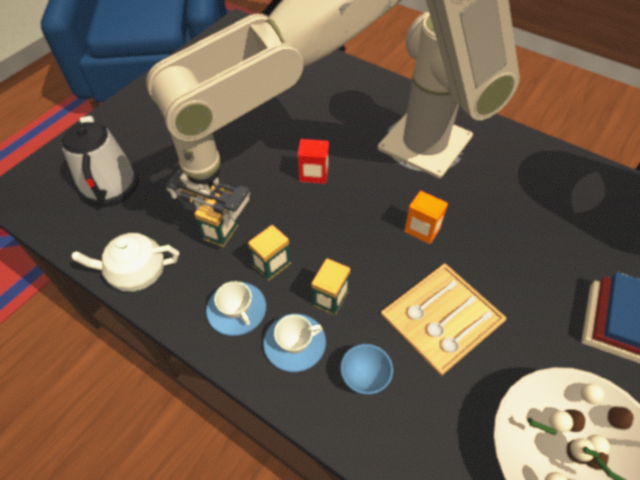

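The right tin is the fullest, at about 0.42–0.46 kg against 0.26–0.29 and 0.16. I'll raise it, hold it, and check everything.

```bash
python3 - <<'E'
from tin import *
p,y=T["right"]
r.move_linear([*p,262],velocity=100); r.wait(1.0)
print(readout.get_t(),readout.get_ee_pos().round(1),readout.get_finger_gap(),abs(readout.get_joint_velocities()).max())
for n in C: cv2.imwrite(f"pics/{n}7.png",vision.grab_frame(n)[:,:,::-1])
from meas import quad
for nm,ts in(("left",(266,199)),("mid",(360,193))):
    h=cv2.cvtColor(cv2.imread("pics/top7.png"),cv2.COLOR_BGR2HSV);s=np.array(ts)
    v=np.median(h[s[1]-3:s[1]+4,s[0]-3:s[0]+4,2])
    try: print(nm,np.mean([onz("top",q,110)[:2] for q in quad(cv2.inRange(h,(15,80,int(v-75)),(35,255,255)),ts)],0).round(1))
    except Exception as e: print(nm,e)
E
```

```text
36.025 [ 641.6 -267.   262. ] 59.99547752376346 0.001301260665999682
left [623.   68.4]
mid [ 627.4 -112.4]
```

View pics/scene7.png

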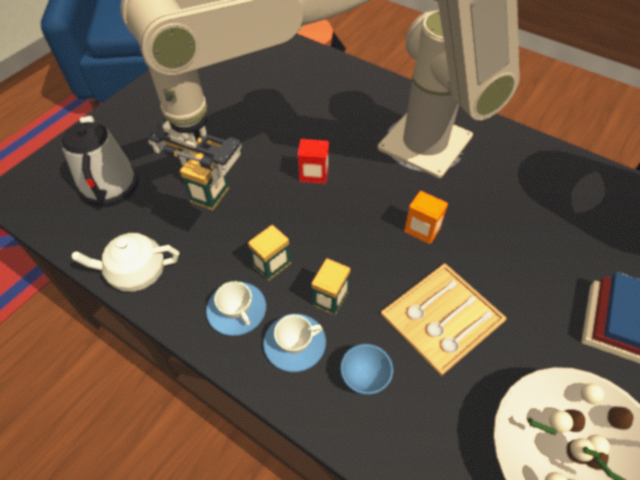

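View pics/top7.png

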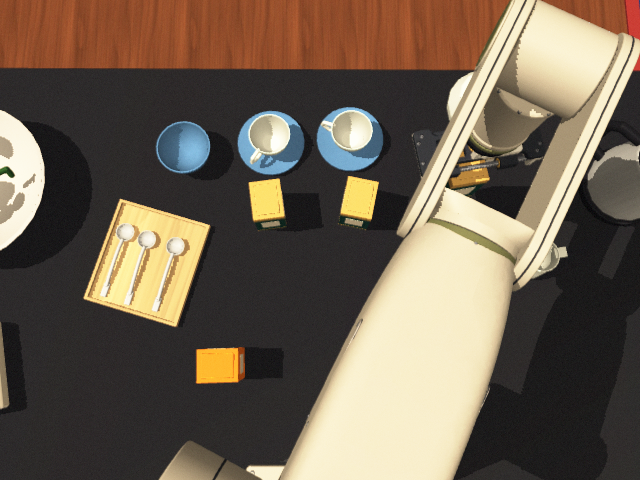

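The pictures show three parallel spoons with their bowls together (top: (126,232), (148,240), (177,246)). The left and middle tins stand within 1–2 mm of their starting places. The right tin is held upright about 190 mm up, and the tea things haven't moved. Handing in.

```bash
python3 -c "
from station import ticket,readout
print(readout.get_finger_gap());print(ticket.sign_off())"
```

```text
59.93691300552827
the job is handed in; nothing more can be done
None
```

I laid the loose spoon in the tray's empty half, parallel to the other two with its bowl the same way. I then lifted the three tins from left to right. The right tin is the fullest, and I handed in at about 36 s with it held upright and still, its base about 190 mm above the console.

| Tin | Wrist force (kg) | Joint torques (kg) |
|---|---|---|
| Left | 0.16 | 0.16 |
| Middle | 0.29 | 0.26 |
| Right | 0.46 | about 0.42 |

- **Weighing:** the two methods differ by up to about 0.04 kg, and the left tin reads slightly under its stated 0.18 kg minimum. The order is the same either way, and the right tin leads by at least 0.15 kg.
- **Last checks:** the left and middle tins measured within about 1–2 mm of their starting places. The gripper gap was a steady 60 mm, the joints were at rest, and the laid spoons and visible tea things looked unmoved. The arm hid most of the milk jug from the top camera, but the scene camera showed it in place until the last lift, when the arm covered it there too.
- **Not checked:** I saw the loose spoon lying right in both final pictures but did not remeasure its position.
- **Camera disagreement:** the two views differed by about 3–4 mm in y, and by more on the tray's corners. I used the average for the tins and tray, and mainly the top view for the spoon; both grasps and the placing worked first time.

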